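# Set and lock the depth stop on a drive

## Robot

A 6-joint arm with a two-finger parallel gripper is mounted at the origin on a cart in front of the work surface, level with it; the furniture and walls round the work are solid. World frame = base frame: x ahead of the robot, y to its left, z up, the work surface at z = 0. Lengths are in mm, angles in rad, forces in N, time in s.
With the tool pointing down it reaches from about 350 to 975 mm from the base axis. Payload 7.1 kg.
Tool frame: the origin (TCP) lies midway between the tips of the shut fingers; the grasp point (between the pads) lies 19 mm behind it (ctrl.grip_depth is the distance from the TCP to the grasp point, in mm); z points along the fingers, y is the line along which they close (so a half turn about z gives the same grasp; the last joint's range is limited). The gripper opens to 88 mm and grips with 3 to 60 N. Pads are 20 mm wide; open, the fingers measure 115 mm over their backs; the gripper's body (75 mm by 178 mm) begins 61 mm behind the grasp point.
Start: joints at [1.124, 0.423, 1.63, -0, 1.089, -0.019], TCP at [259.261, 568.672, 222.675] pointing down, gripper open.
Joint ranges: [-3, 3], [-0.9, 2.11], [0.09, 2.58], [-1.31, 4.45], [0.11, 2.69], [-2.54, 2.54]. Speed limits (rad/s): [2.39, 2.39, 3.01, 3.14, 3.14, 3.14].

## Interface

Orientations are given as a rotation vector (axis times angle).
In Python, from workcell import ctrl, cams gives the robot as it stands.
- The arm moves only by the tool move_arm, never from a script. Its argument "steps" is a list of rows, each a list of 3 entries, a list of its own where there are three numbers: the shift along the tool's x, y, z in units of 25 mm (1.0 is 25 mm), then the turn about the tool's z in units of 5 degrees (1.0 is 5 degrees), then the closure, from 0 (fully open) to 1 (shut). A call has 1 to 20 rows; each row shifts and turns the commanded pose from where the row before left it, along the tool's axes as they then stand; what a row does not reach is not made up. A row lasts 1/12 s, in which the tool goes at most 41.7 mm and 7.16 degrees, less where a joint would pass 70% of its speed; a pose out of reach is approached as far as the arm can. A call is refused whole if a number of a shift passes 1 or a number of a turn 1, either way. A call with a gripper value outside its range is refused whole. The fingers move at their own pace and stop on an object; the grip force is fixed at half the most. Time passes only in rows, so rows that do not move let the fingers close. It gives the time, the measured TCP pose, the force, the opening and the grip force at its end, in the units of the state.
- ctrl.get_obs(): the state, without advancing time (a new reading comes with each control period).
- cams.get_image(name): name is "scene" or "top" or "wrist"; returns a dict with "image" (480x640x3 uint8, red, green, blue), "camera_matrix" (3x3 intrinsics, pixels), "xyz" and "rotation" of the camera in the world; the wrist camera has in their place "mount" (4x4, takes a point from camera to tool coordinates, whose origin is the TCP and whose axes are the flange's). Camera axes: x right, y down, z forward; pixel columns grow to the right and rows downward; lengths in mm; the calibration is good to about 2 mm. A picture is of the moment at which its call begins: read the wrist's pose just before it. There is no depth.
- ctrl.close_job(): hands the job in; it is judged then, once.
Trained networks look in the newest picture that a camera, given by its name, has taken for a name from the list of things; names that differ only in an ending like _2 or _b are one class to them, and where a whole thing is asked for, a point or a joint stands for the part that bears it (a point fixed in the world has none). Each returns a list of dicts, best first, with "p" (0 to 1); they miss things now and then, are a little off and sometimes report something else, mostly with a low value. They report only what shows in the picture. A call takes as long as a camera call.
- cams.boxes_of(camera, thing): "rect" ([centre column, centre row, width, height] in pixels, round what is visible of it).
- cams.cut_out(camera, thing): "pixels" (480x640 bool, what is visible of it) and "rect" ([centre column, centre row, width, height] in pixels, round what is visible of it).
The state is a dict: "t": time; "qpos": joint angles; "qvel": joint speeds; "joint_torque": joint torques, N m; "ee_pos": TCP position; "orientation": TCP orientation; "ft_force": force on the tool from outside, world axes, zero at the start; "moment": the same for the moment, N m; "width": finger opening in mm; "grasp_force": force on a finger pad.
Only numpy, scipy, OpenCV 4.12 (cv2) and the standard library are available. Lean on these libraries where they do the work, as an engineer would, in place of code of your own. Each camera call takes 0.05 s, during which the arm holds its last target. There are 200 camera calls.

## Task

On the setting stand, lower the depth stop gently until its rubber foot rests on the drive in the nest below it, without pressing hard on the drive. Then swing the cam lever all the way round to lock the stop there, still touching the drive. Leave the other things on the bench where they are.

Things in the scene. Friction and masses are not known exactly. Their poses are not given: they have to be found in the camera images.
- stand: Grey cast setting stand, fixed to the bench. Origin: at bench level, straight below the stop's axis; z up, -x roughly towards the robot, +y the cam lever's side. Base 12 mm thick, x -88 to +128, y -65 to +65 mm. Steel column at x = +75 mm, top 152 mm up; from it an arm (100 to 134 mm up) reaches forward to the stop's guide.
- bed: Open aluminium frame, 78 x 60 x 16 mm, fixed on the stand's base under the stop; origin: centre of its underside. On packing it carries a nest plate with a flat fixed drive (100 x 70 x 7 mm) on which the stop comes down. The packing is not measured: the drive's top is anywhere from 29 to 41 mm above this origin. The stop must never press the drive with over 15 N.
- stop: The depth stop: vertical steel rod, 12 mm thick, 145 mm long, black round knob on top, rubber foot below. Origin: lowest point of the foot; z up. It slides only vertically in the stand's guide; foot 60 to 75 mm above the bench at the start, 13 mm at the lowest. Weight about 2.5 N; 5 N of friction holds it where it is left. The foot is hard rubber and hardly yields.
- stop_head (a point): Centre of the flat top of the stop's knob (knob 31 mm across, 19 mm high; flat 26 mm), 145 mm above the foot. Press it down from above or pinch its sides. A downward push of about 2 to 3.5 N slides the stop; any push beyond that rests on the drive once the foot touches it. After release part of the contact force remains.
- lever_pivot (a point): Point on the cam lever's vertical turning axis, at the height of point lever_knob, 30 mm to stand +y of the stop's axis. Fixed to the stand.
- lever_knob (a point): Middle of the upright black knob (14 to 16 mm thick, 31 mm high, standing from 148 to 179 mm above the bench) at the outer end of the cam lever, 78 mm from the turning axis. The lever bar below it is 13 mm wide, at 142 to 149 mm above the bench.
- cam_lever (a joint): Cam lever angle: 0 open, lever pointing to stand -x; grows clockwise seen from above to its end stop at 1.5 rad (locked, pointing to stand +y); 1.3 or more counts as locked. Starts at 0 to 0.25. Takes about 2 N at the knob; from about 0.6 rad the cam presses on the rod and this rises to about 5 N. Stays where left. Locked, it grips the rod firmly.
- solder_spool: Reel of solder wire, 60 x 82 x 40 mm, a bystander beside the stand; origin under it.
- screw_tray: Round clear tray of screws, 80 mm across, 12 mm high, a bystander; origin under its centre.
- tape_electrical: Black roll of tape, 55 mm across, 19 mm high, a bystander behind the stand; origin under its centre.
- screwdriver_black: Black precision screwdriver, 154 mm long, 12 mm thick, a bystander lying along the right side of the stand; origin under it.
- charger: White charger block, 82 x 46 x 28 mm, a bystander behind the stand; origin under it.

How it is judged:
By the outcome, as a careful person would: the job done as asked, in the order asked, and still so for the second after the job is handed in, with the robot touching nothing.
It also fails if it takes over 48 s, if anything falls off the work surface, if the arm or the gripper's body presses on something with over 40 N, if the wrist force passes 120 N, or if a joint passes its speed limit or range.

## Working session

There is one attempt and no reset: what is moved stays moved. The work goes in short steps, Python scripts to look and compute and a tool call to move; the robot and the scene stay as the last step left them, time stands still between calls to the robot, and variables do not carry over. Pictures are saved under pics/ and viewed, at most 10 in all, crops included, and the job is handed in when it is done.

Besides the shell and the picture viewer there is one more tool, called as name(argument=value, ...), one argument or row to a line, values as JSON. move_arm: Moves the arm, as the interface text tells. Its arguments: {"type":"object","properties":{"steps":{"type":"array"}},"required":["steps"]}

```bash
mkdir -p pics; cat > h.py <<'E'
from workcell import ctrl, cams
import numpy as np, cv2
def grab(n,f):
    d=cams.get_image(n); cv2.imwrite(f,d["image"][:,:,::-1]); return d
def ray(d,u,v):
    K=np.array(d["camera_matrix"]);r=np.linalg.solve(K,[u,v,1]);return np.array(d["xyz"]),np.array(d["rotation"])@r
def atz(d,u,v,z):
    o,r=ray(d,u,v);return o+r*(z-o[2])/r[2]
def proj(d,p):
    c=np.array(d["rotation"]).T@(np.array(p)-d["xyz"]);q=np.array(d["camera_matrix"])@c;return q[:2]/q[2]
E
python3 - <<'E'
from h import *
np.set_printoptions(precision=3,suppress=True)
o=ctrl.get_obs();print(o)
for n in("scene","top"):
    d=grab(n,f"pics/{n}0.png");print(n,d["xyz"],d["rotation"],d["camera_matrix"])
    for t in("stop","stop_head","lever_knob","cam_lever","stand","bed"):
        print(t,[(np.round(b["rect"],1),round(b["p"],2)) for b in cams.boxes_of(n,t)[:2]])
E
```

```text
{'t': 0.0, 'qpos': array([ 1.124,  0.424,  1.631, -0.   ,  1.089, -0.019]), 'qvel': array([-0.   ,  0.001, -0.002,  0.   ,  0.   ,  0.   ]), 'joint_torque': array([ -0.001, -54.463, -27.367,   0.064,   0.023,  -0.   ]), 'ee_pos': array([259.035, 568.174, 221.897]), 'orientation': array([-0.667, -3.07 ,  0.002]), 'ft_force': array([-0.242, -0.712, -0.433]), 'moment': array([-0.031,  0.028,  0.014]), 'grasp_force': 0.0, 'width': 87.55430792970827}
scene [1166.219 -872.113  711.202] [-2.019 -0.579  0.369] [[599.856   0.    318.152]
 [  0.    599.856 244.512]
 [  0.      0.      1.   ]]
stop [(array([278.6, 239.5,  20.6,  65.6]), 0.76), (array([338.9, 273.6,  34.8,  24.9]), 0.71)]
stop_head [(array([280.2, 240.3,  15.7,  66.2]), 0.84), (array([361.9, 300.3,  24.3,  24.8]), 0.2)]
lever_knob [(array([276.6, 226.5,  49.1,  31.2]), 0.69)]
cam_lever [(array([276.9, 226.8,  43.8,  34. ]), 0.75)]
stand [(array([293.2, 267.4, 120.2, 122. ]), 0.83)]
bed [(array([273.8, 283.8,  59.4,  35.9]), 0.95)]
top [ 423.067  -15.655 1097.292] [-2.092  2.144 -0.197] [[608.682   0.    320.79 ]
 [  0.    608.682 237.054]
 [  0.      0.      1.   ]]
stop [(array([415.2, 297.6,  32.7,  39. ]), 0.67), (array([339.9, 281.8,  15.4,  22.2]), 0.66)]
stop_head [(array([337.9, 285. ,  23.7,  23. ]), 0.54)]
lever_knob [(array([320.1, 310. ,  29.5,  65.7]), 0.7)]
cam_lever [(array([319.6, 309.3,  27.2,  69.6]), 0.66)]
stand [(array([337.8, 286.4,  92.8, 126.4]), 0.74)]
bed [(array([344.1, 304.1,  41.1,  70.1]), 0.89)]
```

```bash
sed -i 's/np.array(d\["rotation"\])/cv2.Rodrigues(np.array(d["rotation"],float))[0]/g' h.py
python3 - <<'E'
import cv2
a=cv2.imread("pics/scene0.png")[160:360,190:410];b=cv2.imread("pics/top0.png")[200:370,240:440]
cv2.imwrite("pics/c1.png",cv2.resize(a,None,fx=3,fy=3,interpolation=2));cv2.imwrite("pics/c2.png",cv2.resize(b,None,fx=3.5,fy=3.5,interpolation=2))
E
```

```text
(no output)
```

View pics/c1.png

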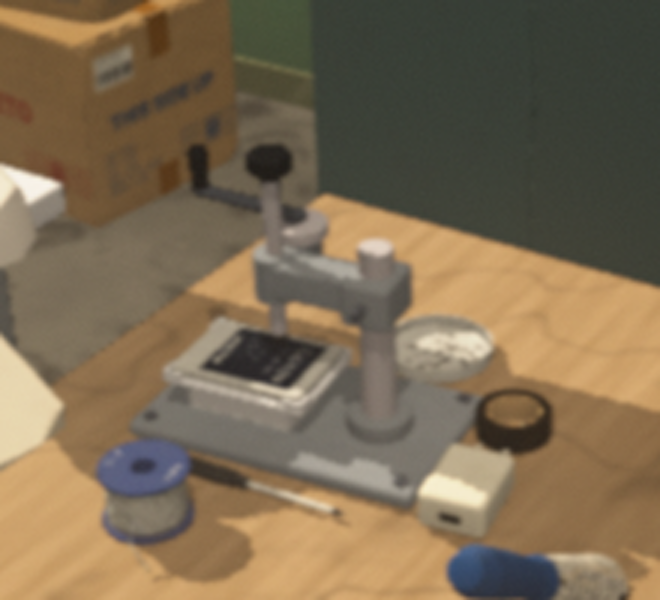

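View pics/c2.png

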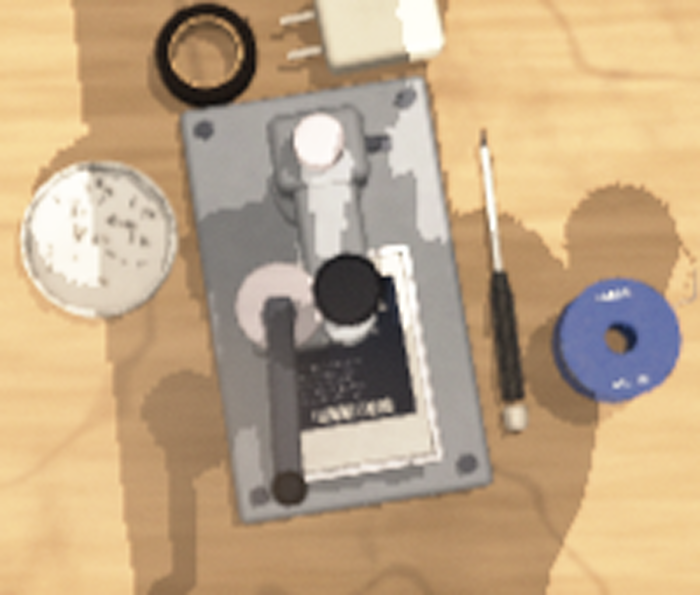

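Scene crop: stop knob about (279,214), lever knob (256,216). Top crop: stop knob at (339,283), lever knob (323,339), column top (331,240); the lever is near open and the stop is raised.

```bash
python3 - <<'E'
from h import *
from scipy.optimize import least_squares
np.set_printoptions(precision=1,suppress=True)
S=cams.get_image("scene");T=cams.get_image("top")
def tri(a,b):
    (o1,r1),(o2,r2)=ray(S,*a),ray(T,*b)
    r1/=np.linalg.norm(r1);r2/=np.linalg.norm(r2)
    s=np.linalg.lstsq(np.c_[r1,-r2],o2-o1,rcond=None)[0];p,q=o1+s[0]*r1,o2+s[1]*r2
    return (p+q)/2,np.linalg.norm(p-q)
print("stop knob centre",tri((279.3,213.5),(339.1,282.6)))
print("lever knob",tri((256.0,216.),(322.6,339.2)))
c=lambda x,y:(240+x/3.5,200+y/3.5)
# base corners z=12 in top
for (x,y),n in zip([(182,113),(421,78),(491,482),(240,521)],["+x+y","+x-y","-x-y","-x+y"]):print(n,atz(T,*c(x,y),12))
L=[(88*0+128,65),(128,-65),(-88,-65),(-88,65)]
W=np.array([atz(T,*c(x,y),12)[:2] for x,y in [(182,113),(421,78),(491,482),(240,521)]])
f=lambda p:(np.array([[np.cos(p[2])*x-np.sin(p[2])*y+p[0],np.sin(p[2])*x+np.cos(p[2])*y+p[1]] for x,y in L])-W).ravel()
r=least_squares(f,[480,0,0]);print(r.x,r.x[2]*57.3,r.fun)
x0,y0,a=r.x;R=np.array([[np.cos(a),-np.sin(a)],[np.sin(a),np.cos(a)]])
print("pivot",R@[0,30]+[x0,y0]); print("column top",atz(T,*c(319,140),152),R@[75,0]+[x0,y0])
print("leverknob z179",atz(T,*c(289,487),179))
k=tri((256.0,216.),(322.6,339.2))[0][:2];print("knob in stand",R.T@(k-[x0,y0]))
E
```

```text
stop knob centre (array([527.6, -38. , 198.7]), np.float64(0.7618181058073065))
lever knob (array([446.4, -11.4, 161.5]), np.float64(0.8255723678555899))
+x+y [643.7  40.7  12. ]
+x-y [659.2 -84.2  12. ]
-x-y [ 450.7 -111.9   12. ]
-x+y [434.4  14.6  12. ]
[527.1 -37.7   0.1] 7.305276428441825 [ 2.1  2.3  3.2 -1.8 -2.6 -1.5 -2.8  1. ]
pivot [523.3  -8. ]
column top [601.2 -28.3 152. ] [601.5 -28.2]
leverknob z179 [446.4 -11.2 179. ]
knob in stand [-76.7  36.4]
```

move_arm(
  steps=[
    [[0,0,-0.2],-0.9,1],
    [[0,0,-0.2],-0.9,1],
    [[0,0,-0.2],-0.9,1],
    [[0,0,-0.2],-0.9,1],
    [[0,0,-0.2],-0.9,1],
    [[0,0,0],-0.9,1],
    [[-0.2,-0.5,0],0,1],
    [[-0.4,-1,0],0,1],
    [[-0.4,-1,0],0,1],
    [[-0.4,-1,0],0,1],
    [[-0.4,-1,0],0,1],
    [[-0.4,-1,0],0,1],
    [[-0.4,-1,0],0,1],
    [[-0.4,-1,0],0,1],
    [[-0.4,-1,0],0,1],
    [[-0.4,-1,0],0,1],
    [[-0.4,-1,0],0,1],
    [[-0.4,-1,0],0,1],
    [[-0.4,-1,0],0,1],
    [[-0.4,-1,0],0,1],
  ],
)

```text
t: 2.47
ee_pos: [408.7, 235.2, 247.6]
orientation: [0.064, -3.141, 0.0]
ft_force: [-0.3, 0.4, 0.1]
width: 0.2
grasp_force: 0.0
```

move_arm(
  steps=[
    [[-0.4,-1,0],0,1],
    [[-0.4,-1,0],0,1],
    [[-0.4,-1,0],0,1],
    [[-0.4,-1,0],0,1],
    [[-0.4,-1,0],0,1],
    [[-0.4,-1,0],0,1],
    [[-0.4,-1,0],0,1],
    [[-0.4,-1,0],0,1],
    [[-0.4,-1,0],0,1],
    [[-0.3,-1,0],0,1],
    [[-0.2,-0.8,0],0,1],
    [[-0.1,-0.3,0],0,1],
    [[0,0,0],0,1],
    [[0,0,0],0,1],
    [[0,0,0],0,1],
  ],
)

```text
t: 3.72
ee_pos: [525.1, -34.5, 247.5]
orientation: [0.068, -3.14, -0.001]
ft_force: [0.2, -0.8, -0.2]
width: 0.3
grasp_force: 0.0
```

move_arm(
  steps=[
    [[-0.08,-0.14,0.3],0,1],
    [[0,0,0.5],0,1],
    [[0,0,0.3],0,1],
    [[0,0,0.1],0,1],
    [[0,0,0],0,1],
    [[0,0,0],0,1],
    [[0,0,0],0,1],
  ],
)

```text
t: 4.3
ee_pos: [528.2, -38.6, 218.0]
orientation: [-0.069, 3.14, -0.0]
ft_force: [-0.4, -0.3, 0.2]
width: 0.8
grasp_force: 0.0
```

```bash
python3 - <<'E'
from h import *
np.set_printoptions(precision=2,suppress=True)
for i in range(4):
    d=grab("scene","pics/s1.png");o=ctrl.get_obs();print(o["ft_force"],o["ee_pos"])
b=cv2.imread("pics/s1.png")[180:270,230:330];cv2.imwrite("pics/c3.png",cv2.resize(b,None,fx=6,fy=6,interpolation=2))
E
```

```text
[ 0.17 -0.08  0.77] [528.21 -38.63 218.11]
[-0.17  0.26 -0.24] [528.19 -38.71 218.14]
[-0.35  0.6  -0.6 ] [528.17 -38.72 218.11]
[-0.07 -0.11  0.13] [528.1  -38.76 218.05]
```

View pics/c3.png

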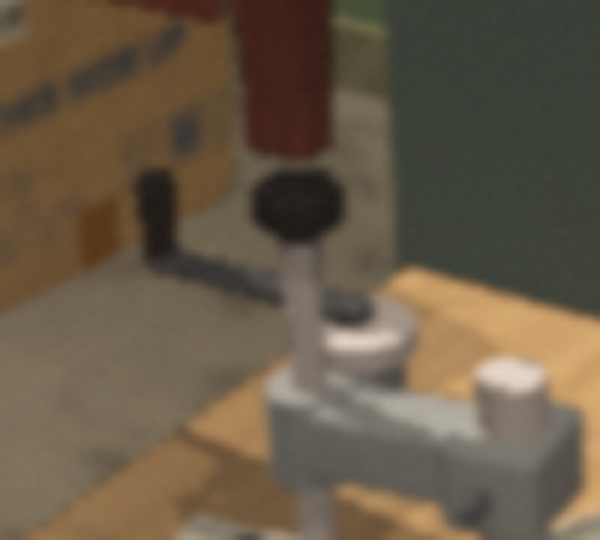

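Shut fingertips (crop 287,150) are centred over the stop's knob (300,190), about 10 mm of gap.

move_arm(
  steps=[
    [[0,0,0.08],0,1],
    [[0,0,0.08],0,1],
    [[0,0,0.08],0,1],
    [[0,0,0.04],0,1],
    [[0,0,0.04],0,1],
    [[0,0,0.04],0,1],
    [[0,0,0.04],0,1],
    [[0,0,0.04],0,1],
    [[0,0,0.04],0,1],
    [[0,0,0.04],0,1],
    [[0,0,0.04],0,1],
  ],
)

```text
t: 5.42
ee_pos: [528.0, -38.8, 203.8]
orientation: [-0.068, 3.141, -0.0]
ft_force: [0.2, 0.3, 2.8]
width: 0.3
grasp_force: 1.3
```

move_arm(
  steps=[
    [[0,0,0.04],0,1],
    [[0,0,0.04],0,1],
    [[0,0,0.04],0,1],
    [[0,0,0.03],0,1],
    [[0,0,0],0,1],
    [[0,0,0],0,1],
  ],
)

```text
t: 5.92
ee_pos: [527.9, -38.7, 199.8]
orientation: [0.068, -3.141, -0.0]
ft_force: [0.1, 0.1, -0.2]
width: 0.7
grasp_force: 0.1
```

move_arm(
  steps=[
    [[0,0,-0.004],0,1],
    [[0,0,0],0,1],
  ],
)

```text
t: 6.08
ee_pos: [527.8, -38.7, 199.9]
orientation: [0.068, -3.141, -0.0]
ft_force: [0.1, -0.7, -0.2]
width: 0.5
grasp_force: 0.0
```

move_arm(
  steps=[
    [[0,0,-0.008],0,1],
    [[0,0,0],0,1],
  ],
)

```text
t: 6.25
ee_pos: [527.9, -38.7, 200.2]
orientation: [0.068, -3.141, 0.0]
ft_force: [0.1, -0.7, 0.4]
width: 0.3
grasp_force: 0.0
```

```bash
python3 - <<'E'
from h import *
a=cv2.imread("pics/scene0.png")[255:305,235:315];b=cv2.imread("pics/top0.png")[260:345,300:380]
cv2.imwrite("pics/c4.png",np.hstack([cv2.resize(a,(400,250),interpolation=2),cv2.resize(b,None,fx=5,fy=5,interpolation=2)[:250]]) if 0 else cv2.copyMakeBorder(cv2.resize(a,None,fx=9,fy=9,interpolation=2),0,0,0,0,0))
cv2.imwrite("pics/c5.png",cv2.resize(b,None,fx=7,fy=7,interpolation=2))
E
```

```text
(no output)
```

View pics/c4.png

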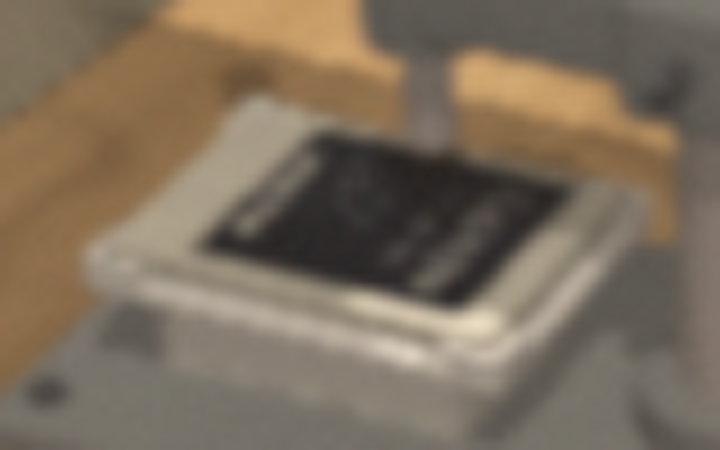

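View pics/c5.png

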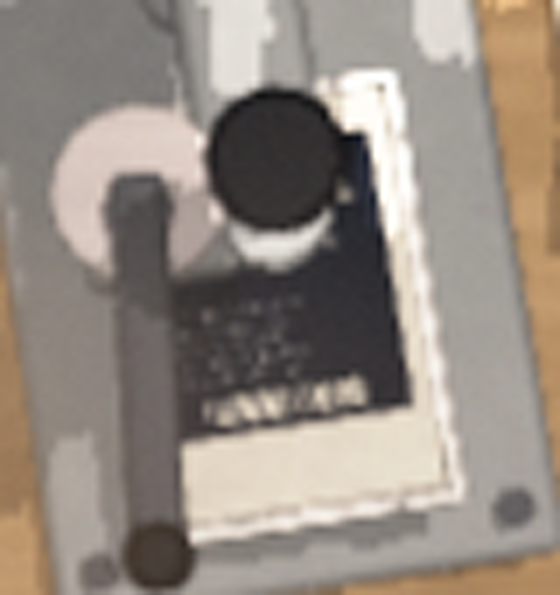

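Scene crop: dark drive-label corners at (200,248) and (455,305); top crop: the same corners at (412,405) and (370,135).

```bash
python3 - <<'E'
from h import *
S=cams.get_image("scene");T=cams.get_image("top")
for a,b in [((200,248),(412,405)),((455,305),(370,135))]:
    o1,r1=ray(S,235+a[0]/9,255+a[1]/9);o2,r2=ray(T,300+b[0]/7,260+b[1]/7)
    s=np.linalg.lstsq(np.c_[r1,-r2],o2-o1,rcond=None)[0];p,q=o1+s[0]*r1,o2+s[1]*r2
    print(np.round((p+q)/2,1),np.linalg.norm(p-q))
o=ctrl.get_obs();print(o["ee_pos"],o["ft_force"])
E
```

```text
[485.1 -73.   44.6] 2.1056122355584352
[551.5 -65.   46.9] 1.6271830025749927
[527.89473508 -38.7157631  200.21155413] [ 0.13333568 -0.31104349  0.11752066]
```

move_arm(
  steps=[
    [[0,0,0.04],0,1],
    [[0,0,0.04],0,1],
    [[0,0,0.03],0,1],
    [[0,0,0.02],0,1],
    [[0,0,0.02],0,1],
    [[0,0,0.02],0,1],
  ],
)

```text
t: 6.85
ee_pos: [528.0, -38.7, 196.0]
orientation: [-0.068, 3.141, -0.0]
ft_force: [-0.1, 0.0, 2.6]
width: 0.7
grasp_force: 1.3
```

move_arm(
  steps=[
    [[0,0,0.02],0,1],
    [[0,0,0.02],0,1],
  ],
)

```text
t: 7.02
ee_pos: [528.0, -38.7, 195.0]
orientation: [-0.068, 3.141, -0.0]
ft_force: [-0.7, 0.3, 2.0]
width: 0.5
grasp_force: 1.3
```

move_arm(
  steps=[
    [[0,0,0.01],0,1],
    [[0,0,0.01],0,1],
  ],
)

```text
t: 7.18
ee_pos: [528.0, -38.7, 194.5]
orientation: [-0.068, 3.141, -0.0]
ft_force: [-0.0, 0.5, 1.2]
width: 0.3
grasp_force: 1.3
```

move_arm(
  steps=[
    [[0,0,0.01],0,1],
    [[0,0,0.01],0,1],
  ],
)

```text
t: 7.35
ee_pos: [528.0, -38.8, 194.0]
orientation: [-0.068, 3.141, -0.0]
ft_force: [0.6, 0.5, 2.2]
width: 0.5
grasp_force: 1.3
```

move_arm(
  steps=[
    [[0,0,0.01],0,1],
    [[0,0,0.01],0,1],
  ],
)

```text
t: 7.52
ee_pos: [528.0, -38.7, 193.5]
orientation: [-0.068, 3.141, -0.0]
ft_force: [1.0, -0.3, 2.8]
width: 0.6
grasp_force: 1.3
```

move_arm(
  steps=[
    [[0,0,0.01],0,1],
    [[0,0,0.01],0,1],
  ],
)

```text
t: 7.68
ee_pos: [528.0, -38.7, 193.0]
orientation: [-0.068, 3.141, -0.0]
ft_force: [0.5, 0.2, 2.8]
width: 0.1
grasp_force: 1.3
```

move_arm(
  steps=[
    [[0,0,0.01],0,1],
    [[0,0,0.01],0,1],
  ],
)

```text
t: 7.85
ee_pos: [528.0, -38.7, 192.5]
orientation: [-0.068, 3.141, -0.0]
ft_force: [-0.5, -0.8, 3.0]
width: 0.1
grasp_force: 1.3
```

move_arm(
  steps=[
    [[0,0,0.01],0,1],
    [[0,0,0.01],0,1],
  ],
)

```text
t: 8.02
ee_pos: [528.0, -38.7, 192.0]
orientation: [-0.068, 3.141, -0.0]
ft_force: [0.1, 0.3, 2.0]
width: 0.1
grasp_force: 1.3
```

move_arm(
  steps=[
    [[0,0,0.01],0,1],
    [[0,0,0.01],0,1],
  ],
)

```text
t: 8.18
ee_pos: [528.0, -38.7, 191.5]
orientation: [-0.068, 3.141, -0.0]
ft_force: [1.2, -0.1, 1.7]
width: 0.5
grasp_force: 1.3
```

move_arm(
  steps=[
    [[0,0,0.01],0,1],
    [[0,0,0.01],0,1],
  ],
)

```text
t: 8.35
ee_pos: [528.0, -38.7, 191.0]
orientation: [-0.068, 3.141, -0.0]
ft_force: [1.3, -1.1, 3.0]
width: 0.5
grasp_force: 1.3
```

move_arm(
  steps=[
    [[0,0,0.01],0,1],
    [[0,0,0.01],0,1],
  ],
)

```text
t: 8.52
ee_pos: [528.0, -38.7, 190.5]
orientation: [-0.068, 3.141, -0.0]
ft_force: [1.7, -0.1, 2.4]
width: 0.7
grasp_force: 1.3
```

move_arm(
  steps=[
    [[0,0,0.01],0,1],
    [[0,0,0.01],0,1],
  ],
)

```text
t: 8.68
ee_pos: [528.0, -38.7, 190.0]
orientation: [-0.068, 3.141, -0.0]
ft_force: [0.9, -0.2, 5.2]
width: 0.4
grasp_force: 2.3
```

move_arm(
  steps=[
    [[0,0,0.004],0,1],
  ],
)

```text
t: 8.77
ee_pos: [528.0, -38.8, 190.0]
orientation: [-0.068, 3.141, -0.0]
ft_force: [0.7, 0.2, 4.8]
width: 0.1
grasp_force: 2.4
```

move_arm(
  steps=[
    [[0,0,0.006],0,1],
    [[0,0,0],0,1],
  ],
)

```text
t: 8.93
ee_pos: [528.0, -38.8, 189.9]
orientation: [-0.068, 3.141, -0.0]
ft_force: [0.0, -0.5, 5.2]
width: 0.3
grasp_force: 2.5
```

move_arm(
  steps=[
    [[0,0,0.008],0,1],
    [[0,0,0],0,1],
  ],
)

```text
t: 9.1
ee_pos: [528.0, -38.7, 189.9]
orientation: [-0.068, 3.141, -0.0]
ft_force: [0.7, -0.0, 5.3]
width: 0.6
grasp_force: 3.1
```

move_arm(
  steps=[
    [[0,0,-0.1],0,1],
    [[0,0,-0.4],0,1],
    [[0,0,-0.8],0,1],
    [[0,0,-0.5],0,1],
    [[0.5,0.2,0],0,0.6],
    [[0.9,0.35,0],0,0.6],
    [[0.9,0.35,0],0,0.6],
    [[0.6,0.24,0],0,0.6],
    [[0.3,0.1,0],0,0.6],
    [[0,0,0],0,0.6],
    [[0,0,0],0,0.6],
    [[0,0,0],0,0.6],
  ],
)

```text
t: 10.1
ee_pos: [447.7, -11.5, 234.9]
orientation: [-0.068, 3.14, -0.0]
ft_force: [0.6, 0.6, -0.6]
width: 35.0
grasp_force: 0.0
```

```bash
python3 - <<'E'
from h import *
d=grab("wrist","pics/w1.png");print(ctrl.get_obs()["ee_pos"],ctrl.get_obs()["ft_force"],ctrl.get_obs()["width"])
grab("scene","pics/s2.png")
b=cv2.imread("pics/s2.png")[160:320,190:400]
cv2.imwrite("pics/c6.png",np.hstack([cv2.resize(b,(394,300),interpolation=2),cv2.resize(cv2.imread("pics/w1.png"),(400,300))]))
E
```

```text
[447.73472547 -11.48919013 234.76000987] [-0.31635213  0.58021743  0.06608172] 35.08902232022141
```

View pics/c6.png

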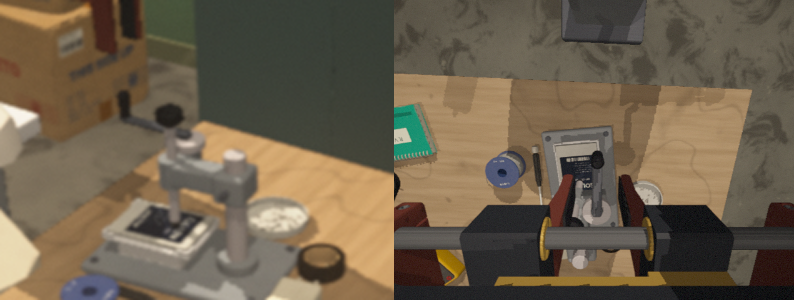

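The foot sits on the drive, and the lever knob (right view, 598,160) lies centred between the fingers.

move_arm(
  steps=[
    [[0,0,0.4],0,0.6],
    [[0,0,0.8],0,0.6],
    [[0,0,0.8],0,0.6],
    [[0,0,0.7],0,0.6],
    [[0,0,0.4],0,0.6],
    [[0,0,0.1],0,0.6],
    [[0,0,0],0,0.6],
    [[0,0,0],0,0.73],
    [[0,0,0],0,0.73],
    [[0,0,0],0,0.73],
    [[0,0,0],0,0.73],
  ],
)

```text
t: 11.12
ee_pos: [447.2, -11.3, 155.3]
orientation: [-0.068, 3.139, -0.0]
ft_force: [0.6, -1.2, -0.4]
width: 23.7
grasp_force: 0.0
```

```bash
python3 - <<'E'
from h import *
# plan: arc about pivot, radius 78; tool yaw ty (tool y dir angle) follows tangent
o=ctrl.get_obs();print(o["ee_pos"],o["width"],o["ft_force"])
P=np.array([523.5,-8.1]);p=o["ee_pos"][:2];v=p-P;r=np.hypot(*v);print("r",r,"lever",180-np.degrees(np.arctan2(v[1],v[0]))%360+7.3)
R=cv2.Rodrigues(np.array(o["orientation"]))[0];print("ty",np.degrees(np.arctan2(R[1,1],R[0,1])))
# per row: rotate 4 deg clockwise about pivot; shift in tool frame before turn
for s in(3,4,5):
    t=np.radians(s);c,sn=np.cos(t),np.sin(t)
    v2=np.array([[c,sn],[-sn,c]])@v;print(s,(v2-v)@R[:2,:2]/25)
E
```

```text
[447.15064159 -11.25553124 155.25259459] 23.68007740149066 [ 0.56779167 -1.15338234 -0.36347363]
r 76.41453989716679 lever 4.933303204784283
ty 92.48838859056167
3 [-0.00452872  0.15995986]
4 [-0.00789856  0.21320006]
5 [-0.01219704  0.26637333]
```

move_arm(
  steps=[
    [[-0.01,0.213,0],0.8,0.73],
    [[-0.01,0.213,0],0.8,0.73],
    [[-0.01,0.213,0],0.8,0.73],
    [[-0.01,0.213,0],0.8,0.73],
    [[-0.01,0.213,0],0.8,0.73],
    [[-0.01,0.213,0],0.8,0.73],
    [[-0.01,0.213,0],0.8,0.73],
    [[-0.01,0.213,0],0.8,0.73],
    [[-0.01,0.213,0],0.8,0.73],
    [[-0.01,0.213,0],0.8,0.73],
    [[-0.01,0.213,0],0.8,0.73],
    [[-0.01,0.213,0],0.8,0.73],
  ],
)

```text
t: 12.12
ee_pos: [469.3, 46.2, 154.8]
orientation: [-1.219, -2.894, 0.002]
ft_force: [-3.8, -2.0, 2.1]
width: 23.5
grasp_force: 2.2
```

```bash
python3 - <<'E'
from h import *
o=ctrl.get_obs();print(o["ee_pos"],o["width"],o["ft_force"])
P=np.array([523.5,-8.1]);v=o["ee_pos"][:2]-P;a=np.arctan2(v[1],v[0])
R=cv2.Rodrigues(np.array(o["orientation"]))[0];print(np.hypot(*v),187.3-np.degrees(a),np.degrees(np.arctan2(R[1,1],R[0,1])))
E
```

```text
[469.32387158  46.21184868 154.82368549] 23.548637925625627 [-3.76469353 -1.98696868  2.11743959]
76.71264431337192 52.37167793066453 44.310436400192515
```

move_arm(
  steps=[
    [[-0.01,0.213,0],0.8,0.73],
    [[-0.01,0.213,0],0.8,0.73],
    [[-0.01,0.213,0],0.8,0.73],
    [[-0.01,0.213,0],0.8,0.73],
    [[-0.01,0.213,0],0.8,0.73],
    [[-0.01,0.213,0],0.8,0.73],
    [[-0.01,0.213,0],0.8,0.73],
    [[0,0.16,0],0.6,0.73],
    [[0,0.1,0],0.4,0.73],
    [[0,0,0],0,0.73],
  ],
)

```text
t: 12.95
ee_pos: [506.5, 66.8, 154.3]
orientation: [-1.988, -2.428, 0.004]
ft_force: [-5.3, 1.6, -0.1]
width: 23.6
grasp_force: 2.1
```

```bash
python3 - <<'E'
from h import *
o=ctrl.get_obs();print(o["ee_pos"],o["width"],o["ft_force"])
P=np.array([523.5,-8.1]);v=o["ee_pos"][:2]-P;a=np.arctan2(v[1],v[0])
R=cv2.Rodrigues(np.array(o["orientation"]))[0];print(np.hypot(*v),187.3-np.degrees(a),np.degrees(np.arctan2(R[1,1],R[0,1])))
E
```

```text
[506.51809558  66.77414949 154.2665772 ] 23.579118172551283 [-5.328189    1.63875853 -0.13003124]
76.77579918068118 84.52116597046627 11.369650457250652
```

move_arm(
  steps=[
    [[0,0.05,0],0.2,0.73],
    [[0,0.05,0],0.2,0.73],
    [[0,0.05,0],0.2,0.73],
    [[0,0,0],0,0.73],
  ],
)

```text
t: 13.28
ee_pos: [509.0, 67.1, 154.1]
orientation: [-2.049, -2.375, 0.007]
ft_force: [-9.5, 0.7, 2.9]
width: 23.7
grasp_force: 4.2
```

move_arm(
  steps=[
    [[0,-0.08,0],0,0.73],
    [[0,-0.06,0],0,0.65],
    [[0,0,0],0,0.6],
    [[0,0,0],0,0.6],
    [[0,0,-0.2],0,0.6],
    [[0,0,-0.6],0,0.6],
    [[0,0,-1],0,0.6],
    [[0,0,-1],0,0.6],
    [[0,0.4,-1],0,0.6],
    [[0,1,-0.6],0,0.6],
    [[-0.5,0,-0.3],0,0.6],
    [[0,0,0],0,0.6],
    [[0,0,0],0,0.6],
  ],
)

```text
t: 14.37
ee_pos: [544.7, 58.8, 271.9]
orientation: [-2.052, -2.379, 0.0]
ft_force: [0.5, 0.5, -0.6]
width: 35.2
grasp_force: 0.0
```

```bash
python3 - <<'E'
from h import *
print(ctrl.get_obs()["ee_pos"],ctrl.get_obs()["ft_force"])
grab("scene","pics/s3.png");grab("top","pics/t3.png")
b=cv2.imread("pics/s3.png")[160:320,200:400];c=cv2.imread("pics/t3.png")[200:360,240:440]
cv2.imwrite("pics/c7.png",np.hstack([cv2.resize(x,(400,320),interpolation=2) for x in(b,c)]))
E
```

```text
[544.72349052  58.82953773 271.89645172] [ 0.46355375  0.46145805 -0.5934765 ]
```

View pics/c7.png

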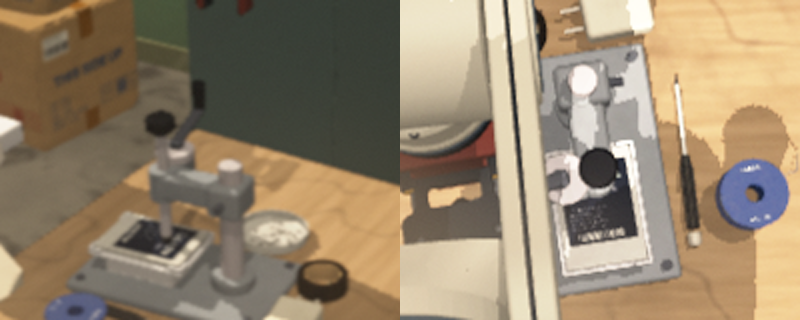

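Lever points to stand +y (knob at scene crop 199,95), foot on the drive, bystanders unmoved. I'll check the angle and hand in.

```bash
python3 - <<'E'
from h import *
d=cams.get_image("scene");p=atz(d,299.5,207.5,163.5);v=p[:2]-[523.5,-8.1]
a=187.3-np.degrees(np.arctan2(v[1],v[0]));print(p,np.hypot(*v),a)
if a>80: print(ctrl.close_job())
E
```

```text
[503.63295953  63.89110995 163.5       ] 74.6821210810304 81.8723481601736
the job is handed in; nothing more can be done
None
```

I lowered the stop until its foot rested on the drive, swung the cam lever to its end stop to lock it, and handed the job in at about 14.5 s.

- **Force on the drive:** the push on the knob never read above 5.3 N, so the drive took roughly 3 N against the 15 N limit.
- **Lever angle:** about 82° (1.43 rad) from the camera, past the 1.3 rad needed.
- **Bystanders:** those I could see in the last pictures had not moved. The tape and tray were partly hidden by the arm in the top view.

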